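# Pack the wet-mount kit into the carrying caddy

### The arm

A 6-joint arm with a two-finger parallel gripper is mounted at the origin on a cart in front of the work surface, level with it; the furniture and walls round the work are solid. World frame = base frame: x ahead of the robot, y to its left, z up, the work surface at z = 0. Lengths are in m, angles in rad, forces in N, time in s.
With the tool pointing down it reaches from about 0.375 to 0.975 m from the base axis. Payload 3.8 kg.
Tool frame: the origin (TCP) lies midway between the tips of the shut fingers; the grasp point (between the pads) lies 19 mm behind it; z points along the fingers, y is the line along which they close (so a half turn about z gives the same grasp; the last joint's range is limited). The gripper opens to 88 mm and grips with 3 to 60 N. Pads are 18 mm wide; open, the fingers measure 123 mm over their backs; the gripper's body (75 mm by 187 mm) begins 45 mm behind the grasp point.
Start: joints at [1.103, 0.264, 1.604, -0, 1.274, -0.037], TCP at [0.282, 0.613, 0.239] pointing down, gripper open.
Joint ranges: [-2.63, 2.63], [-0.94, 2.18], [0.31, 2.57], [-1.31, 4.45], [0, 2.66], [-2.55, 2.55]. Speed limits (rad/s): [2.57, 2.57, 3.14, 3.14, 3.14, 3.14].

### API

Orientations are given as a rotation vector (axis times angle).
In Python, from rig import monitor, capture, order gives the robot as it stands.
- The arm moves only by the shell command python3 -m jog 'ROWS' [OPENING] [FORCE]. ROWS is JSON, a list of rows, each an object of numbers: "dx", "dy", "dz": the shift along the world's x, y, z in mm; "yaw": the turn about the world's z in rad. In form: [{"dx": .., "dy": .., "dz": .., "yaw": ..}, ...]. A call has 1 to 8 rows; each row is the pose to reach, as a shift and turn from the pose commanded when the call began; what a row does not reach only later rows make up. A row lasts 1/8 s, in which the tool goes at most 62.5 mm and 10.7 degrees, less where a joint would pass 70% of its speed; a pose out of reach is approached as far as the arm can. A call with a gripper value outside its range is refused whole. OPENING is the gripper's target within -1 to 1 (fully open at 1, half-way at 0, shut at -1), set as the call begins (- or left out, the last holds). The fingers move at their own pace and stop on an object; FORCE is the grip in N (left out, the last holds). Time passes only in rows, so rows that repeat a pose let the fingers close. It gives the time, the measured TCP pose, the force, the opening and the grip force at its end, in the units of the state.
- monitor.observe(): the state, without advancing time (a new reading comes with each control period).
- capture(name): name is "scene" or "top"; returns a dict with "pixels" (400x640x3 uint8, red, green, blue), "z_map" (400x640 float32, m along the optical axis (not along the pixel's ray), 0 where there is no reading), "fx", "fy", "cx", "cy" (pixels), "R" (3x3) and "t" (3): a world point X has camera coordinates R X + t. Camera axes: x right, y down, z forward; pixel columns grow to the right and rows downward; lengths in m; the calibration is good to about 2 mm. A picture is of the moment at which its call begins.
- order.sign_off(): hands the job in; it is judged then, once.
The state is a dict: "t": time; "joint_pos": joint angles; "joint_vel": joint speeds; "tau": joint torques, N m; "tcp_pos": TCP position; "tool_rot": TCP orientation; "contact_force": force on the tool from outside, world axes, zero at the start; "torque": the same for the moment, N m; "opening": finger opening in m; "grip_force": force on a finger pad.
Only numpy, scipy, OpenCV 4.12 (cv2) and the standard library are available. Lean on these libraries where they do the work, as an engineer would, in place of code of your own. Each camera call takes 0.05 s, during which the arm holds its last target. There are 200 camera calls.

### The job

Pack the wet-mount kit for the microscope room into the grey caddy: the tall sample pot, the small brown dropper bottle, the coverslip carton and the white slide mailer, each set right down in the insert whose pocket is shaped for it, the first three upright and the mailer lying flat. Leave the short sample pot and the bigger, taller stain bottle with the long pointed nozzle standing where they are.

Things in the scene. Friction and masses are not known exactly. Their poses are not given: they have to be found in the camera images.
- tall_pot: The taller of two white round sample pots with snap lids: 58 mm tall, body 38 mm across at the foot and a little wider above, lid 44 mm across (the top 10 mm). Stands upright on the worktop among the others. Origin: centre of the underside, z up. Can be gripped round the body or lid from any side. To be packed.
- dropper: Small brown dropper bottle with a round black dropper cap: 82 mm tall, body 30 mm across up to 50 mm height, cap 20 mm across above. Stands upright. Origin: centre of the underside, z up. To be packed.
- carton: Small upright blue and yellow carton of coverslips, 28 mm along its x, 50 mm along its y, 75 mm high. Origin: centre of the underside, z up. Grip it across the 28 mm. To be packed, standing.
- mailer: Flat white plastic slide mailer with a blue end, 86 mm along its x, 30 mm along its y, 12 mm thick, lying flat on the worktop (not the 43 mm long eraser). Origin: centre of the underside, z up. Grip it across the 30 mm. To be packed, lying flat.
- short_pot: The shorter of the two white sample pots: 38 mm tall, lid 44 mm across. Origin: centre of the underside. Does not belong to the kit; stays where it stands.
- stain_bottle: Stain bottle that resembles the dropper bottle but is bigger: 102 mm tall, body 33 mm across, white label, long pointed black nozzle. Origin: centre of the underside. Does not belong to the kit; stays where it stands.
- pot_insert: Grey block, 74 (x) x 108 (y) x 45.5 mm high, fixed in the metal caddy (161 x 225 mm, four such blocks in two rows, all with one yaw, changing places). Origin: centre of its underside, z up. Centred in its top: a round pocket 54 mm across, 25.5 mm deep (floor at z = +20 mm), 3 mm chamfer; for the tall pot. Nothing of the caddy rises above the blocks' tops, 50 mm over the worktop.
- dropper_insert: Grey block, 74 (x) x 108 (y) x 45.5 mm high, fixed in the metal caddy (161 x 225 mm, four such blocks in two rows, all with one yaw, changing places). Origin: centre of its underside, z up. Centred in its top: a round pocket 46 mm across, 31.5 mm deep (floor at z = +14 mm), 3 mm chamfer; for the dropper bottle.
- carton_insert: Grey block, 74 (x) x 108 (y) x 45.5 mm high, fixed in the metal caddy (161 x 225 mm, four such blocks in two rows, all with one yaw, changing places). Origin: centre of its underside, z up. Centred in its top: a rectangular pocket 44 (x) x 66 (y) mm, 31.5 mm deep (floor at z = +14 mm), for the carton, whose 28 mm lies along the block's x (either way round).
- mailer_insert: Grey block, 74 (x) x 108 (y) x 45.5 mm high, fixed in the metal caddy (161 x 225 mm, four such blocks in two rows, all with one yaw, changing places). Origin: centre of its underside, z up. Centred in its top: a long shallow pocket 46 (x) x 98 (y) mm, 6 mm deep (floor at z = +39.5 mm), for the mailer, whose 86 mm lies along the block's y (either way round).

How it is judged:
By the outcome, as a careful person would: the job done as asked, in the order asked, and still so for the second after the job is handed in, with the robot touching nothing.
It also fails if it takes over 120 s, if anything falls off the work surface, if the arm or the gripper's body presses on something with over 40 N, if the wrist force passes 120 N, or if a joint passes its speed limit or range.

## Working session

There is one attempt and no reset: what is moved stays moved. The work goes in short steps, Python scripts to look and compute and a shell command to move; the robot and the scene stay as the last step left them, time stands still between calls to the robot, and variables do not carry over. Pictures are saved under pics/ and viewed, at most 16 in all, crops included, and the job is handed in when it is done.

```bash
mkdir -p pics; ls; python3 - <<'E'
from rig import monitor,capture
import cv2,numpy as np
for n in("scene","top"):
    c=capture(n); cv2.imwrite(f"pics/{n}0.png",c["pixels"][:,:,::-1]); np.savez(f"{n}0.npz",**c)
    print(n,c["fx"],c["cx"],c["cy"],np.round(c["R"],3).tolist(),np.round(-c["R"].T@c["t"],3),(c["z_map"]>0).mean())
s=monitor.observe();print(s["tcp_pos"],s["tool_rot"],s["opening"],s["t"])
E
```

```text
pics
scene 447.63685526876867 318.8362300794457 197.93604809401555 [[-0.995, 0.104, 0.007], [0.061, 0.631, -0.773], [-0.085, -0.769, -0.634]] [0.588 0.925 0.778] 0.8406171875
top 367.4698636168406 323.5961330215187 199.60758338611615 [[-0.002, -1.0, 0.016], [-1.0, 0.002, -0.026], [0.026, -0.016, -1.0]] [0.463 0.044 1.142] 0.99627734375
[0.28159318 0.61276782 0.23753048] [-6.71381888e-01 -3.06847851e+00  3.05505116e-03] 0.0880888987328211 0.1
```

View pics/top0.png

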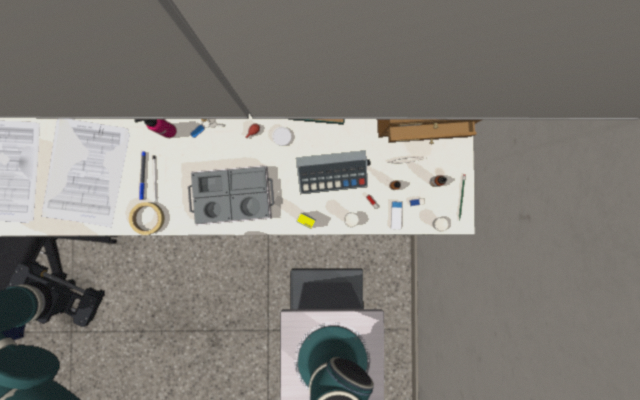

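View pics/scene0.png

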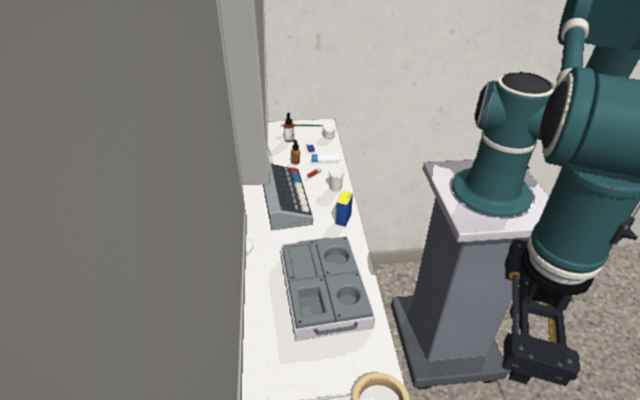

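The top view shows the caddy around (231,195) px. The carton (yellow top) is at (307,220), one pot at (351,218) and the other at (441,223). The mailer is at (397,214), with brown bottles at (395,184) and (438,180). I'll enlarge it next.

```bash
cat > h.py <<'E'
import numpy as np,cv2
from rig import capture,monitor
def ray(c,u,v,z):
    d=c["R"].T@np.array([(u-c["cx"])/c["fx"],(v-c["cy"])/c["fy"],1.]); o=-c["R"].T@c["t"]
    return o+d*(z-o[2])/d[2]
def pts(c):
    v,u=np.mgrid[0:400,0:640]; z=c["z_map"].astype(float)
    P=np.stack([(u-c["cx"])/c["fx"]*z,(v-c["cy"])/c["fy"]*z,z],-1)
    return (P-c["t"])@c["R"]
def load(n): return dict(np.load(n))
E
python3 - <<'E'
from h import *
c=load("top0.npz"); im=c["pixels"][:,:,::-1]
a=cv2.resize(im[150:240,180:480],None,fx=2.66,fy=2.66,interpolation=cv2.INTER_CUBIC)
P=pts(c); H=P[...,2]
b=np.uint8(np.clip(H[150:240,180:480]/0.12,0,1)*255); b=cv2.applyColorMap(cv2.resize(b,(a.shape[1],a.shape[0]),interpolation=cv2.INTER_NEAREST),2)
cv2.imwrite("pics/t1.png",np.vstack([a,b]))
m=np.uint8((H>0.006)&(P[...,0]>0.33)&(P[...,0]<0.62)); m[:150]=0;m[238:]=0
n,l,s,ce=cv2.connectedComponentsWithStats(m)
for i in range(1,n):
    if s[i,4]<12: continue
    q=l==i; h=np.percentile(H[q],[50,95]); 
    print(s[i],np.round(h,3),np.round(np.median(P[q],0),3),np.round(P[q].min(0),3),np.round(P[q].max(0),3))
E
```

```text
[  475   150   165    88 14274] [0.399 0.574] [ 0.493 -0.449  0.399] [ 0.376 -0.453  0.006] [0.62  0.044 1.142]
[ 295  155   76   40 2480] [0.058 0.069] [0.57  0.007 0.058] [ 0.463 -0.114  0.006] [0.62  0.11  1.142]
[ 30 159   6   6  14] [0.008 0.009] [0.609 0.917 0.008] [0.603 0.907 0.006] [0.618 0.924 0.009]
[  42  159   83   69 3614] [0.009 0.014] [0.511 0.763 0.009] [0.41  0.044 0.006] [0.619 0.882 1.142]
[139 159   6  41 174] [0.012 0.017] [0.551 0.581 0.012] [0.463 0.044 0.006] [0.618 0.59  1.142]
[153 163   3  11  19] [0.007 0.01 ] [0.588 0.547 0.007] [0.575 0.543 0.006] [0.606 0.55  0.011]
[ 188  165   86   60 4266] [0.048 0.053] [0.506 0.302 0.048] [0.42  0.044 0.006] [0.596 0.433 1.142]
[  4 174   4  12  19] [0.007 0.01 ] [0.554 0.997 0.007] [0.539 0.99  0.006] [0.573 1.001 0.01 ]
[ 30 175   5   7  12] [0.007 0.008] [0.56  0.915 0.007] [0.551 0.911 0.006] [0.57  0.922 0.008]
[430 175  17  12 160] [0.061 0.1  ] [ 0.546 -0.311  0.061] [ 0.463 -0.334  0.006] [0.565 0.044 1.142]
[  0 178  34  45 672] [0.008 0.011] [0.475 0.964 0.008] [0.426 0.044 0.006] [0.56  1.012 1.142]
[ 17
[... 303 characters left out ...]
13  15  75] [0.013 0.017] [ 0.488 -0.124  0.013] [ 0.466 -0.142  0.007] [ 0.51  -0.105  0.018]
[410 198  15   8  87] [0.011 0.015] [ 0.485 -0.26   0.011] [ 0.463 -0.285  0.006] [0.497 0.044 1.142]
[391 201  11  28 272] [0.012 0.017] [ 0.445 -0.197  0.012] [ 0.404 -0.215  0.006] [0.488 0.044 1.142]
[129 202  36  33 508] [0.024 0.028] [0.438 0.566 0.024] [0.389 0.044 0.006] [0.486 0.614 1.142]
[296 213  20  16 176] [0.076 0.079] [0.432 0.078 0.076] [0.409 0.044 0.007] [0.463 0.107 1.142]
[344 212  15  15 171] [0.057 0.06 ] [ 0.434 -0.055  0.057] [ 0.413 -0.076  0.05 ] [ 0.454 -0.034  0.061]
[432 217  17  15 182] [0.037 0.04 ] [ 0.417 -0.327  0.037] [ 0.396 -0.35   0.006] [ 0.439 -0.307  0.042]
```

View pics/t1.png

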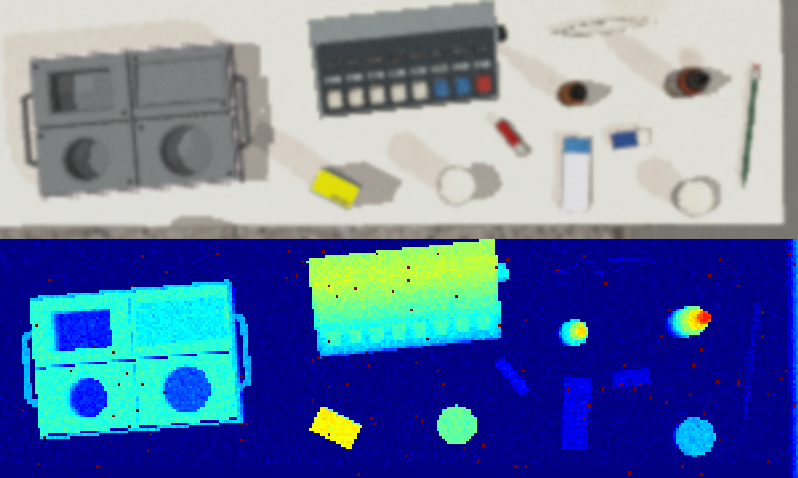

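The height map confirms the tall pot (57 mm) at about (0.434,-0.055) and the short pot at (441,223) px. In the caddy, the carton pocket is upper-left, the mailer pocket upper-right, the dropper pocket lower-left and the pot pocket lower-right. Next I'll measure poses.

```bash
cat >> h.py <<'E'
def rect(mask,c,z):
    k=cv2.findContours(np.uint8(mask),cv2.RETR_EXTERNAL,cv2.CHAIN_APPROX_NONE)[0]; k=max(k,key=cv2.contourArea)
    w=np.array([ray(c,*p[0],z)[:2] for p in k],np.float32)*1000
    (x,y),(a,b),t=cv2.minAreaRect(w); 
    if a<b:a,b,t=b,a,t+90
    return np.round([x,y,a+3,b+3,(t+90)%180-90],1)   # long axis angle deg
def box(u0,u1,v0,v1):
    m=np.zeros((400,640),bool); m[v0:v1,u0:u1]=1; return m
E
python3 - <<'E'
from h import *
c=load("top0.npz"); P=pts(c);H=P[...,2]; hsv=cv2.cvtColor(c["pixels"],cv2.COLOR_RGB2HSV)
cad=box(190,274,160,230)
print("caddy",rect(cad&(H>.038)&(H<.2)&box(193,271,160,230),c,.05))
for n,b in dict(carton=box(196,224,170,195),drop=box(200,224,198,222),pot=box(236,264,194,220)).items():
    m=b&(H<.038); print(n,rect(m,c,.05),"cen",np.round(np.mean([ray(c,u,v,.05) for v,u in np.argwhere(m)],0),4),m.sum()*9.3)
m=box(228,272,166,196)&(H>.038)&(H<.0465); m=cv2.morphologyEx(np.uint8(m),cv2.MORPH_OPEN,np.ones((3,3)));print("mail pocket",rect(m,c,.05))
print("carton",rect(box(290,330,205,235)&(H>.07)&(H<.1),c,.075))
print("tallpot",rect(box(340,364,205,235)&(H>.05)&(H<.1),c,.058))
print("mailer",rect(box(388,404,199,232)&(H>.006)&(H<.05),c,.012))
d=box(386,404,176,194)
print("dropper cap",rect(d&(H>.06)&(H<.1),c,.082), "body",rect(d&(H>.035)&(H<.1),c,.05))
E
```

```text
caddy [506.3 302.5 227.6 162.4 -85.1]
carton [539.7 362.2  66.8  45.8 -85.6] cen [0.5421 0.3628 0.05  ] 3050.4
drop [4.643e+02 3.547e+02 4.450e+01 4.130e+01 3.000e-01] cen [0.4634 0.3546 0.05  ] 1618.2
pot [472.9 245.7  53.3  50.4  89.9] cen [0.4717 0.2453 0.05  ] 2473.8
mail pocket [545.7 262.1  79.9  41.7 -89.8]
carton [430.3  79.1  51.   30.2  63.3]
tallpot [433.1 -55.3  44.8  42.6 -45.2]
mailer [ 446.  -197.8   86.2   33.9   -0.5]
dropper cap [ 535.4 -186.4   19.5   19.4  -45.3] body [ 536.1 -188.8   30.    29.9   89.9]
```

```bash
python3 -m jog '[{"dx":20,"dy":-55},{"dx":40,"dy":-110},{"dx":65,"dy":-165},{"dx":90,"dy":-220},{"dx":115,"dy":-275},{"dx":140,"dy":-330},{"dx":152,"dy":-385},{"dx":152,"dy":-440}]' 1 15; python3 -m jog '[{"dy":-60},{"dy":-120},{"dy":-180},{"dy":-226},{"dy":-228},{"dy":-228,"dz":-50},{"dy":-228,"dz":-90},{"dy":-228,"dz":-90}]'; python3 - <<'E'
from h import *
c=capture("scene"); cv2.imwrite("pics/s1.png",cv2.resize(c["pixels"][100:260,230:430,::-1],None,fx=4,fy=3.75*1.0,interpolation=cv2.INTER_CUBIC))
E
```

```text
invalid input
invalid input
```

View pics/s1.png

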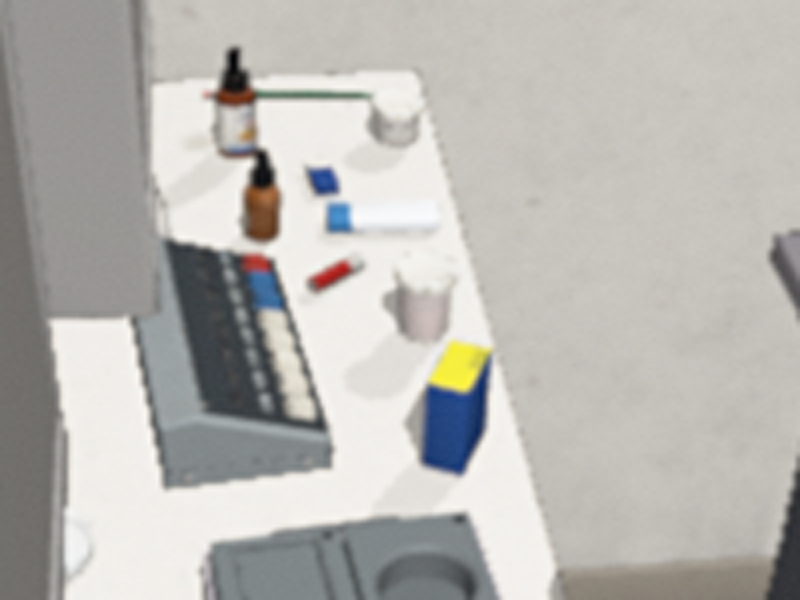

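The arm has not moved because all four keys seem to be required. In this view the dropper (260,200) has a rounded shoulder and a narrower stepped cap, the tall pot is at (425,300) and the carton at (458,405).

```bash
python3 -m jog '[{"dx":20,"dy":-55,"dz":0,"yaw":0},{"dx":40,"dy":-110,"dz":0,"yaw":0},{"dx":65,"dy":-165,"dz":0,"yaw":0},{"dx":90,"dy":-220,"dz":0,"yaw":0},{"dx":115,"dy":-275,"dz":0,"yaw":0},{"dx":140,"dy":-330,"dz":0,"yaw":0},{"dx":152,"dy":-385,"dz":0,"yaw":0},{"dx":152,"dy":-440,"dz":0,"yaw":0}]' 1 15; python3 -m jog '[{"dx":0,"dy":-60,"dz":0,"yaw":0},{"dx":0,"dy":-120,"dz":0,"yaw":0},{"dx":0,"dy":-180,"dz":0,"yaw":0},{"dx":0,"dy":-226,"dz":0,"yaw":0},{"dx":0,"dy":-228,"dz":-50,"yaw":0},{"dx":0,"dy":-228,"dz":-100,"yaw":0},{"dx":0,"dy":-228,"dz":-100,"yaw":0}]'
```

```text
t: 1.15
tcp_pos: [0.4343, 0.1714, 0.2386]
tool_rot: [0.672, 3.069, -0.0]
contact_force: [0.8, -0.4, 1.4]
opening: 0.0884
grip_force: 0.0
t: 2.02
tcp_pos: [0.4298, -0.0542, 0.1348]
tool_rot: [-0.67, -3.059, 0.0]
contact_force: [-0.3, 0.0, 0.7]
opening: 0.0881
grip_force: 0.0
```

```bash
python3 - <<'E'
from h import *
c=capture("scene"); cv2.imwrite("pics/s2.png",cv2.resize(c["pixels"][60:260,230:450,::-1],None,fx=3,fy=3,interpolation=cv2.INTER_CUBIC))
s=monitor.observe();print(s["tcp_pos"],s["t"],s["tool_rot"],s["joint_vel"],s["joint_pos"])
E
python3 -m jog '[{"dx":0,"dy":0,"dz":0,"yaw":0}]'
```

```text
[ 0.43217791 -0.05440452  0.13746515] 2.075 [-6.70751793e-01 -3.06451507e+00  1.88390347e-04] [ 0.00968945 -0.03251786 -0.06521906 -0.00014445  0.00035945  0.00105249] [-1.82444179e-01 -1.05382481e-01  2.19755605e+00  3.40322664e-05
  1.05395081e+00 -1.32229964e+00]
t: 2.2
tcp_pos: [0.4355, -0.0548, 0.1409]
tool_rot: [0.67, 3.066, 0.0]
contact_force: [-0.5, -0.4, 0.3]
opening: 0.0878
grip_force: 0.0
```

View pics/s2.png

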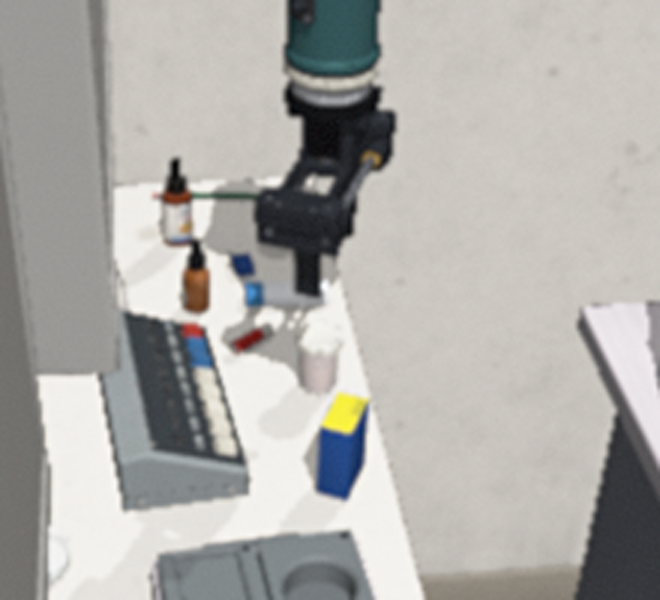

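The gripper hangs over the pot, with the finger at (310,270) and the pot at (320,345). I'll lower and grip the lid.

```bash
python3 -m jog '[{"dx":0,"dy":0,"dz":-50,"yaw":0},{"dx":0,"dy":0,"dz":-90,"yaw":0},{"dx":0,"dy":0,"dz":-105,"yaw":0},{"dx":0,"dy":0,"dz":-105,"yaw":0},{"dx":0,"dy":0,"dz":-105,"yaw":0}]'; python3 -m jog '[{"dx":0,"dy":0,"dz":0,"yaw":0},{"dx":0,"dy":0,"dz":0,"yaw":0},{"dx":0,"dy":0,"dz":0,"yaw":0},{"dx":0,"dy":0,"dz":0,"yaw":0},{"dx":0,"dy":0,"dz":0,"yaw":0},{"dx":0,"dy":0,"dz":0,"yaw":0}]' -1 15
```

```text
t: 2.82
tcp_pos: [0.4359, -0.055, 0.0357]
tool_rot: [0.67, 3.065, 0.0]
contact_force: [0.6, 0.6, -0.2]
opening: 0.0879
grip_force: 0.0
t: 3.58
tcp_pos: [0.4338, -0.0547, 0.0336]
tool_rot: [-0.671, -3.069, 0.0]
contact_force: [-0.3, -0.5, 1.6]
opening: 0.0406
grip_force: 15.0
```

```bash
python3 -m jog '[{"dx":0,"dy":0,"dz":20,"yaw":0},{"dx":0,"dy":0,"dz":65,"yaw":0},{"dx":0,"dy":0,"dz":110,"yaw":0},{"dx":8,"dy":45,"dz":120,"yaw":0},{"dx":15,"dy":95,"dz":120,"yaw":0},{"dx":22,"dy":145,"dz":120,"yaw":0},{"dx":28,"dy":195,"dz":120,"yaw":0},{"dx":34,"dy":240,"dz":120,"yaw":0}]'; python3 -m jog '[{"dx":3,"dy":40,"dz":0,"yaw":0},{"dx":5,"dy":60,"dz":0,"yaw":0},{"dx":5,"dy":60,"dz":0,"yaw":0},{"dx":5,"dy":60,"dz":0,"yaw":0},{"dx":5,"dy":60,"dz":0,"yaw":0}]'; python3 - <<'E'
from h import *
c=capture("scene"); cv2.imwrite("pics/s3.png",cv2.resize(c["pixels"][120:360,230:430,::-1],None,fx=2.5,fy=2.5,interpolation=cv2.INTER_CUBIC))
E
```

```text
t: 4.58
tcp_pos: [0.4677, 0.1871, 0.1536]
tool_rot: [-0.671, -3.069, -0.0]
contact_force: [0.7, -0.0, -0.9]
opening: 0.0408
grip_force: 15.0
t: 5.2
tcp_pos: [0.4728, 0.244, 0.1536]
tool_rot: [-0.674, -3.068, 0.001]
contact_force: [0.0, 0.3, -0.1]
opening: 0.0407
grip_force: 15.0
```

View pics/s3.png

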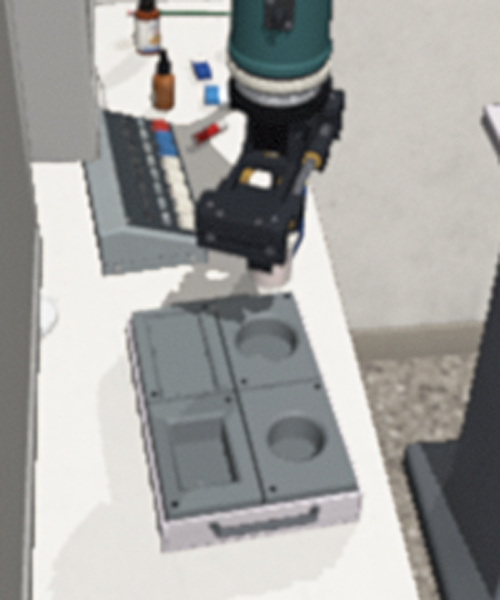

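The pot (275,275) is held upright above the pot pocket (265,340). I'll lower it now.

```bash
python3 -m jog '[{"dx":0,"dy":1,"dz":-40,"yaw":0},{"dx":0,"dy":1,"dz":-65,"yaw":0},{"dx":0,"dy":1,"dz":-80,"yaw":0},{"dx":0,"dy":1,"dz":-88,"yaw":0},{"dx":0,"dy":1,"dz":-94,"yaw":0},{"dx":0,"dy":1,"dz":-94,"yaw":0},{"dx":0,"dy":1,"dz":-94,"yaw":0},{"dx":0,"dy":1,"dz":-94,"yaw":0}]'
```

```text
t: 6.25
tcp_pos: [0.4733, 0.2466, 0.0603]
tool_rot: [0.671, 3.068, 0.001]
contact_force: [1.5, 0.0, -0.5]
opening: 0.0409
grip_force: 15.0
```

```bash
python3 -m jog '[{"dx":0,"dy":0,"dz":-1,"yaw":0},{"dx":0,"dy":0,"dz":-2,"yaw":0},{"dx":0,"dy":0,"dz":-2,"yaw":0},{"dx":0,"dy":0,"dz":-2,"yaw":0}]'; python3 -m jog '[{"dx":0,"dy":0,"dz":-2,"yaw":0},{"dx":0,"dy":0,"dz":-2,"yaw":0},{"dx":0,"dy":0,"dz":-2,"yaw":0},{"dx":0,"dy":0,"dz":-2,"yaw":0},{"dx":0,"dy":0,"dz":-2,"yaw":0}]' 0.6
```

```text
t: 6.75
tcp_pos: [0.4732, 0.2464, 0.0581]
tool_rot: [0.671, 3.069, 0.0]
contact_force: [-0.7, -0.4, 3.8]
opening: 0.0409
grip_force: 15.0
t: 7.38
tcp_pos: [0.4729, 0.2463, 0.0557]
tool_rot: [-0.671, -3.069, 0.0]
contact_force: [-0.1, 0.4, 0.1]
opening: 0.0706
grip_force: 0.0
```

```bash
python3 -m jog '[{"dx":0,"dy":0,"dz":40,"yaw":0},{"dx":0,"dy":0,"dz":100,"yaw":0},{"dx":0,"dy":-30,"dz":150,"yaw":0},{"dx":10,"dy":-85,"dz":150,"yaw":0},{"dx":20,"dy":-145,"dz":150,"yaw":0},{"dx":30,"dy":-205,"dz":150,"yaw":0},{"dx":40,"dy":-265,"dz":150,"yaw":0},{"dx":50,"dy":-325,"dz":150,"yaw":0}]' 1;  python3 -m jog '[{"dx":7,"dy":-55,"dz":0,"yaw":0},{"dx":12,"dy":-105,"dz":0,"yaw":0},{"dx":12,"dy":-109,"dz":-40,"yaw":0},{"dx":12,"dy":-109,"dz":-55,"yaw":0},{"dx":12,"dy":-109,"dz":-55,"yaw":0},{"dx":12,"dy":-109,"dz":-55,"yaw":0},{"dx":12,"dy":-109,"dz":-55,"yaw":0}]'; python3 - <<'E'
from h import *
c=capture("scene"); cv2.imwrite("pics/s4.png",cv2.resize(c["pixels"][60:300,230:430,::-1],None,fx=2.5,fy=2.5,interpolation=cv2.INTER_CUBIC))
E
```

```text
t: 8.38
tcp_pos: [0.523, -0.0806, 0.206]
tool_rot: [0.671, 3.068, 0.0]
contact_force: [0.6, -1.0, 0.6]
opening: 0.0884
grip_force: 0.0
t: 9.25
tcp_pos: [0.5359, -0.1873, 0.1523]
tool_rot: [0.669, 3.067, -0.001]
contact_force: [0.4, 0.2, -0.6]
opening: 0.0881
grip_force: 0.0
```

View pics/s4.png

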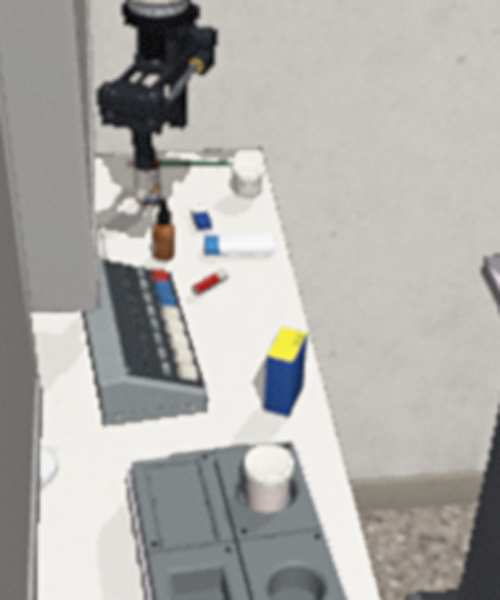

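The pot stands upright in its pocket (268,478). The gripper is above the dropper (163,235), so I'll descend to grip the upper body.

```bash
python3 -m jog '[{"dx":0,"dy":0,"dz":-45,"yaw":0},{"dx":0,"dy":0,"dz":-85,"yaw":0},{"dx":0,"dy":0,"dz":-110,"yaw":0},{"dx":0,"dy":0,"dz":-117,"yaw":0},{"dx":0,"dy":0,"dz":-117,"yaw":0},{"dx":0,"dy":0,"dz":-117,"yaw":0}]'; python3 -m jog '[{"dx":0,"dy":0,"dz":0,"yaw":0},{"dx":0,"dy":0,"dz":0,"yaw":0},{"dx":0,"dy":0,"dz":0,"yaw":0},{"dx":0,"dy":0,"dz":0,"yaw":0},{"dx":0,"dy":0,"dz":0,"yaw":0},{"dx":0,"dy":0,"dz":0,"yaw":0}]' -1 12
```

```text
t: 10.05
tcp_pos: [0.5363, -0.1882, 0.0354]
tool_rot: [0.671, 3.066, -0.001]
contact_force: [-0.2, -0.3, 1.3]
opening: 0.0884
grip_force: 0.0
t: 10.8
tcp_pos: [0.5348, -0.1877, 0.0336]
tool_rot: [-0.671, -3.069, 0.0]
contact_force: [0.8, -0.6, 1.1]
opening: 0.03
grip_force: 0.2
```

```bash
python3 -m jog '[{"dx":0,"dy":0,"dz":0,"yaw":0},{"dx":0,"dy":0,"dz":0,"yaw":0},{"dx":0,"dy":0,"dz":15,"yaw":0},{"dx":0,"dy":0,"dz":40,"yaw":0},{"dx":0,"dy":0,"dz":80,"yaw":0},{"dx":0,"dy":0,"dz":125,"yaw":0},{"dx":0,"dy":0,"dz":140,"yaw":0},{"dx":0,"dy":0,"dz":140,"yaw":0}]'; python3 - <<'E'
from h import *
c=capture("scene"); cv2.imwrite("pics/s5.png",cv2.resize(c["pixels"][40:200,230:390,::-1],None,fx=3,fy=3,interpolation=cv2.INTER_CUBIC))
E
```

```text
t: 11.8
tcp_pos: [0.5356, -0.188, 0.175]
tool_rot: [0.671, 3.066, -0.001]
contact_force: [-0.0, -0.6, -1.2]
opening: 0.0284
grip_force: 11.9
```

View pics/s5.png

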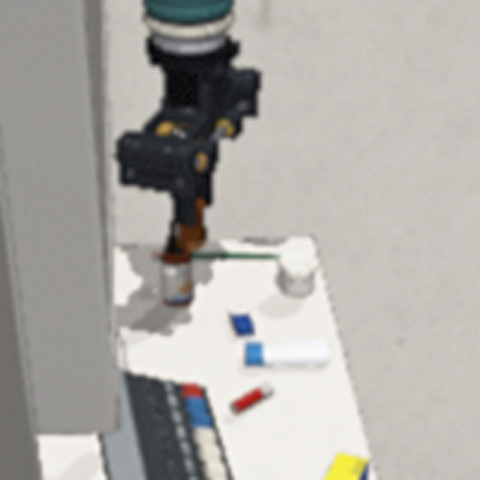

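The bottle is held (195,225) and clear of the worktop. I'll carry it to the dropper pocket.

```bash
python3 -m jog '[{"dx":-5,"dy":35,"dz":0,"yaw":0},{"dx":-12,"dy":90,"dz":0,"yaw":0},{"dx":-20,"dy":150,"dz":0,"yaw":0},{"dx":-28,"dy":210,"dz":0,"yaw":0},{"dx":-36,"dy":270,"dz":0,"yaw":0},{"dx":-44,"dy":330,"dz":0,"yaw":0},{"dx":-52,"dy":390,"dz":0,"yaw":0},{"dx":-60,"dy":445,"dz":0,"yaw":0}]'; python3 -m jog '[{"dx":-6,"dy":50,"dz":0,"yaw":0},{"dx":-12,"dy":90,"dz":0,"yaw":0},{"dx":-12,"dy":97,"dz":0,"yaw":0},{"dx":-12,"dy":97,"dz":-40,"yaw":0},{"dx":-12,"dy":97,"dz":-75,"yaw":0},{"dx":-12,"dy":97,"dz":-75,"yaw":0},{"dx":-12,"dy":97,"dz":-75,"yaw":0}]'; python3 - <<'E'
from h import *
c=capture("scene"); cv2.imwrite("pics/s6.png",cv2.resize(c["pixels"][160:360,270:430,::-1],None,fx=3,fy=3,interpolation=cv2.INTER_CUBIC))
E
```

```text
t: 12.85
tcp_pos: [0.4727, 0.2586, 0.1709]
tool_rot: [-0.67, -3.066, 0.004]
contact_force: [1.1, -0.6, -0.4]
opening: 0.0291
grip_force: 11.9
t: 13.72
tcp_pos: [0.4632, 0.3536, 0.0988]
tool_rot: [-0.673, -3.069, 0.001]
contact_force: [-0.2, -0.2, -1.0]
opening: 0.029
grip_force: 11.9
```

View pics/s6.png

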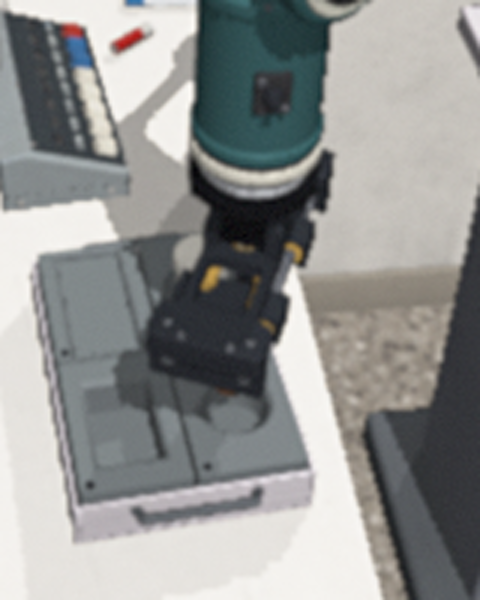

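The bottle is over the pocket (235,405). I'll lower it now.

```bash
python3 -m jog '[{"dx":0,"dy":0,"dz":-20,"yaw":0},{"dx":0,"dy":0,"dz":-32,"yaw":0},{"dx":0,"dy":0,"dz":-40,"yaw":0},{"dx":0,"dy":0,"dz":-44,"yaw":0},{"dx":0,"dy":0,"dz":-45,"yaw":0},{"dx":0,"dy":0,"dz":-45,"yaw":0},{"dx":0,"dy":0,"dz":-45,"yaw":0}]'
```

```text
t: 14.65
tcp_pos: [0.4632, 0.3546, 0.0542]
tool_rot: [0.671, 3.068, 0.001]
contact_force: [-0.0, 0.2, -0.3]
opening: 0.0286
grip_force: 11.9
```

```bash
python3 -m jog '[{"dx":0,"dy":0,"dz":-1,"yaw":0},{"dx":0,"dy":0,"dz":-2,"yaw":0},{"dx":0,"dy":0,"dz":-2,"yaw":0},{"dx":0,"dy":0,"dz":-2,"yaw":0}]'
```

```text
t: 15.15
tcp_pos: [0.4631, 0.3544, 0.052]
tool_rot: [0.671, 3.069, 0.0]
contact_force: [-0.0, -0.3, 3.2]
opening: 0.0288
grip_force: 12.0
```

```bash
python3 -m jog '[{"dx":0,"dy":0,"dz":0,"yaw":0},{"dx":0,"dy":0,"dz":0,"yaw":0},{"dx":0,"dy":0,"dz":0,"yaw":0},{"dx":0,"dy":0,"dz":0,"yaw":0},{"dx":0,"dy":0,"dz":20,"yaw":0},{"dx":0,"dy":0,"dz":60,"yaw":0},{"dx":0,"dy":0,"dz":110,"yaw":0},{"dx":0,"dy":0,"dz":148,"yaw":0}]' 0.4; python3 -m jog '[{"dx":0,"dy":-20,"dz":0,"yaw":-0.17},{"dx":-5,"dy":-60,"dz":0,"yaw":-0.35},{"dx":-10,"dy":-100,"dz":0,"yaw":-0.52},{"dx":-15,"dy":-140,"dz":0,"yaw":-0.7},{"dx":-20,"dy":-180,"dz":0,"yaw":-0.87},{"dx":-25,"dy":-220,"dz":0,"yaw":-1.05},{"dx":-30,"dy":-260,"dz":0,"yaw":-1.22},{"dx":-33,"dy":-275,"dz":0,"yaw":-1.4}]' 1; python3 -m jog '[{"dx":0,"dy":0,"dz":-20,"yaw":-0.17},{"dx":0,"dy":0,"dz":-50,"yaw":-0.207},{"dx":0,"dy":0,"dz":-50,"yaw":-0.207},{"dx":0,"dy":0,"dz":-50,"yaw":-0.207},{"dx":0,"dy":0,"dz":-50,"yaw":-0.207}]';python3 - <<'E'
from h import *
from scipy.spatial.transform import Rotation as R
s=monitor.observe(); y=R.from_rotvec(s["tool_rot"]).as_matrix()[:,1];print("g",np.degrees(np.arctan2(y[1],y[0])),s["joint_pos"])
c=capture("scene"); cv2.imwrite("pics/s7.png",cv2.resize(c["pixels"][130:340,270:430,::-1],None,fx=2.8,fy=2.8,interpolation=cv2.INTER_CUBIC))
E
```

```text
t: 16.15
tcp_pos: [0.4636, 0.3549, 0.2038]
tool_rot: [0.671, 3.066, 0.004]
contact_force: [0.6, 1.3, 0.2]
opening: 0.0613
grip_force: 0.0
t: 17.15
tcp_pos: [0.4298, 0.0776, 0.2013]
tool_rot: [2.497, 1.904, 0.002]
contact_force: [-0.6, -0.3, 0.7]
opening: 0.0878
grip_force: 0.0
t: 17.77
tcp_pos: [0.4311, 0.0796, 0.1515]
tool_rot: [2.674, 1.647, 0.004]
contact_force: [0.1, -0.4, 0.6]
opening: 0.0886
grip_force: 0.0
g -26.724397428885794 [ 1.25697979e-01 -1.21241810e-01  2.18326162e+00  2.73901531e-06
  1.07669181e+00  5.92123486e-01]
```

View pics/s7.png

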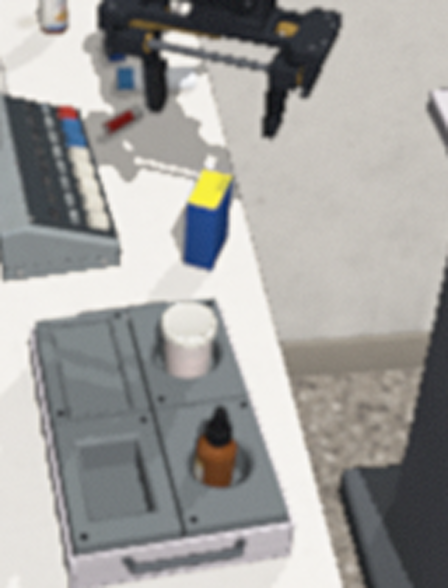

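The pot (190,340) and dropper (217,450) are both seated upright. The gripper is aligned over the carton (208,220), so I'll descend.

```bash
python3 -m jog '[{"dx":0,"dy":0,"dz":-45,"yaw":0},{"dx":0,"dy":0,"dz":-85,"yaw":0},{"dx":0,"dy":0,"dz":-110,"yaw":0},{"dx":0,"dy":0,"dz":-115,"yaw":0},{"dx":0,"dy":0,"dz":-115,"yaw":0},{"dx":0,"dy":0,"dz":-115,"yaw":0}]'; python3 -m jog '[{"dx":0,"dy":0,"dz":0,"yaw":0},{"dx":0,"dy":0,"dz":0,"yaw":0},{"dx":0,"dy":0,"dz":0,"yaw":0},{"dx":0,"dy":0,"dz":0,"yaw":0},{"dx":0,"dy":0,"dz":0,"yaw":0},{"dx":0,"dy":0,"dz":0,"yaw":0},{"dx":0,"dy":0,"dz":0,"yaw":0},{"dx":0,"dy":0,"dz":0,"yaw":0}]' -1 15; python3 -m jog '[{"dx":0,"dy":0,"dz":15,"yaw":0},{"dx":0,"dy":0,"dz":50,"yaw":0},{"dx":0,"dy":0,"dz":90,"yaw":0},{"dx":0,"dy":0,"dz":130,"yaw":0.1},{"dx":0,"dy":0,"dz":140,"yaw":0.25},{"dx":0,"dy":0,"dz":140,"yaw":0.4},{"dx":0,"dy":0,"dz":140,"yaw":0.55},{"dx":0,"dy":0,"dz":140,"yaw":0.55}]'
```

```text
t: 18.58
tcp_pos: [0.4314, 0.0795, 0.0362]
tool_rot: [2.674, 1.647, 0.004]
contact_force: [0.0, 0.2, 0.5]
opening: 0.0884
grip_force: 0.0
t: 19.58
tcp_pos: [0.4298, 0.0793, 0.0346]
tool_rot: [-2.675, -1.647, 0.0]
contact_force: [0.0, -0.1, -0.3]
opening: 0.028
grip_force: 15.0
t: 20.58
tcp_pos: [0.43, 0.0793, 0.1756]
tool_rot: [2.129, 2.309, 0.001]
contact_force: [-0.6, -1.0, -0.6]
opening: 0.0278
grip_force: 15.0
```

```bash
python3 - <<'E'
from h import *
for n in("top0.npz","scene0.npz"):
    P=pts(load(n)); z=load(n)["z_map"]
    q=P[(z>0)&(P[...,0]>.45)&(P[...,0]<.9)&(P[...,1]>.1)&(P[...,1]<.55)&(P[...,2]>.06)&(P[...,2]<.75)]
    print(n,len(q))
    for a in np.arange(.06,.75,.06):
        w=q[(q[:,2]>a)&(q[:,2]<a+.06)]
        if len(w)>5:print(round(a,2),len(w),np.round(np.percentile(w[:,0],[1,50]),3))
E
python3 -m jog '[{"dx":10,"dy":35,"dz":0,"yaw":0},{"dx":20,"dy":90,"dz":0,"yaw":0},{"dx":40,"dy":140,"dz":0,"yaw":0},{"dx":60,"dy":190,"dz":0,"yaw":0},{"dx":80,"dy":240,"dz":0,"yaw":0},{"dx":90,"dy":270,"dz":0,"yaw":0},{"dx":90,"dy":282,"dz":0,"yaw":0},{"dx":90,"dy":282,"dz":0,"yaw":0}]'
```

```text
top0.npz 9425
0.06 239 [0.577 0.693]
0.12 131 [0.692 0.702]
0.6 2799 [0.594 0.596]
0.66 3906 [0.595 0.596]
0.72 2350 [0.595 0.596]
scene0.npz 271
0.06 73 [0.573 0.599]
0.6 184 [0.594 0.595]
0.66 14 [0.595 0.595]
t: 21.58
tcp_pos: [0.5193, 0.3613, 0.1745]
tool_rot: [-2.128, -2.311, 0.002]
contact_force: [-0.0, 0.3, -0.9]
opening: 0.0281
grip_force: 15.0
```

```bash
python3 -m jog '[{"dx":20,"dy":0,"dz":0,"yaw":0},{"dx":21,"dy":0,"dz":-40,"yaw":0},{"dx":21,"dy":0,"dz":-75,"yaw":0},{"dx":21,"dy":0,"dz":-75,"yaw":0},{"dx":21,"dy":0,"dz":-75,"yaw":0}]';  python3 - <<'E'
from h import *
c=capture("scene"); cv2.imwrite("pics/s8.png",cv2.resize(c["pixels"][160:360,250:410,::-1],None,fx=3,fy=3,interpolation=cv2.INTER_CUBIC))
E
```

```text
t: 22.2
tcp_pos: [0.5422, 0.3609, 0.101]
tool_rot: [2.128, 2.31, 0.002]
contact_force: [0.6, -0.2, -0.1]
opening: 0.0281
grip_force: 15.0
```

View pics/s8.png

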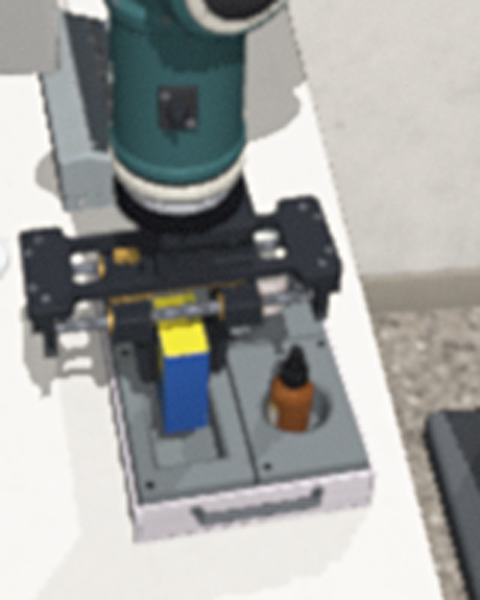

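The carton (185,380) is aligned over its pocket, and the gripper's end passes above the dropper cap (293,365). I'll lower it in two steps.

```bash
python3 -m jog '[{"dx":-1,"dy":1,"dz":-15,"yaw":0},{"dx":-1,"dy":1,"dz":-25,"yaw":0},{"dx":-1,"dy":1,"dz":-32,"yaw":0},{"dx":-1,"dy":1,"dz":-36,"yaw":0},{"dx":-1,"dy":1,"dz":-36,"yaw":0},{"dx":-1,"dy":1,"dz":-36,"yaw":0}]'; python3 -m jog '[{"dx":0,"dy":0,"dz":-4,"yaw":0},{"dx":0,"dy":0,"dz":-8,"yaw":0},{"dx":0,"dy":0,"dz":-10,"yaw":0},{"dx":0,"dy":0,"dz":-10,"yaw":0},{"dx":0,"dy":0,"dz":-10,"yaw":0}]'
```

```text
t: 23.0
tcp_pos: [0.5401, 0.3625, 0.064]
tool_rot: [2.127, 2.312, 0.001]
contact_force: [-0.1, 0.1, -0.4]
opening: 0.0278
grip_force: 15.0
t: 23.62
tcp_pos: [0.5399, 0.3623, 0.0537]
tool_rot: [-2.127, -2.312, 0.0]
contact_force: [0.2, 0.5, -1.2]
opening: 0.0282
grip_force: 15.0
```

```bash
python3 -m jog '[{"dx":0,"dy":0,"dz":-1,"yaw":0},{"dx":0,"dy":0,"dz":-1,"yaw":0},{"dx":0,"dy":0,"dz":-1,"yaw":0}]'; python3 -m jog '[{"dx":0,"dy":0,"dz":0,"yaw":0},{"dx":0,"dy":0,"dz":0,"yaw":0},{"dx":0,"dy":0,"dz":0,"yaw":0},{"dx":0,"dy":0,"dz":0,"yaw":0},{"dx":0,"dy":0,"dz":20,"yaw":0},{"dx":0,"dy":0,"dz":60,"yaw":0},{"dx":0,"dy":0,"dz":110,"yaw":0},{"dx":0,"dy":0,"dz":148,"yaw":0}]' 0.0
```

```text
t: 24.0
tcp_pos: [0.5401, 0.3624, 0.0531]
tool_rot: [2.127, 2.312, 0.001]
contact_force: [-0.2, 0.2, 2.3]
opening: 0.0277
grip_force: 15.0
t: 25.0
tcp_pos: [0.5407, 0.3629, 0.205]
tool_rot: [2.127, 2.311, 0.006]
contact_force: [0.9, 0.7, 0.2]
opening: 0.0438
grip_force: 0.0
```

```bash
python3 -m jog '[{"dx":-5,"dy":-30,"dz":10,"yaw":-0.15},{"dx":-15,"dy":-85,"dz":10,"yaw":-0.32},{"dx":-25,"dy":-145,"dz":10,"yaw":-0.5},{"dx":-35,"dy":-205,"dz":10,"yaw":-0.68},{"dx":-45,"dy":-265,"dz":10,"yaw":-0.86},{"dx":-55,"dy":-325,"dz":10,"yaw":-1.04},{"dx":-65,"dy":-385,"dz":10,"yaw":-1.22},{"dx":-75,"dy":-440,"dz":10,"yaw":-1.4}]' 0.6;  python3 -m jog '[{"dx":-10,"dy":-60,"dz":0,"yaw":-0.15},{"dx":-19,"dy":-110,"dz":0,"yaw":-0.26},{"dx":-19,"dy":-120,"dz":-40,"yaw":-0.263},{"dx":-19,"dy":-120,"dz":-95,"yaw":-0.263},{"dx":-19,"dy":-120,"dz":-145,"yaw":-0.263},{"dx":-19,"dy":-120,"dz":-155,"yaw":-0.263},{"dx":-19,"dy":-120,"dz":-155,"yaw":-0.263},{"dx":-19,"dy":-120,"dz":-155,"yaw":-0.263}]'; python3 - <<'E'
from h import *
from scipy.spatial.transform import Rotation as R
s=monitor.observe(); y=R.from_rotvec(s["tool_rot"]).as_matrix()[:,1];print("g",np.degrees(np.arctan2(y[1],y[0])),s["joint_pos"])
c=capture("scene"); cv2.imwrite("pics/s9.png",cv2.resize(c["pixels"][80:340,230:430,::-1],None,fx=2.3,fy=2.3,interpolation=cv2.INTER_CUBIC))
E
```

```text
t: 26.0
tcp_pos: [0.4647, -0.0797, 0.2127]
tool_rot: [3.116, 0.388, 0.005]
contact_force: [0.9, -0.3, -0.6]
opening: 0.0704
grip_force: 0.0
t: 27.0
tcp_pos: [0.4481, -0.1986, 0.0584]
tool_rot: [3.139, -0.014, 0.007]
contact_force: [0.1, -0.8, 0.2]
opening: 0.0704
grip_force: 0.0
g -90.51404761748573 [-4.68123242e-01  1.03391605e-01  2.15947334e+00  3.49993946e-05
  8.73952663e-01  1.11161802e+00]
```

View pics/s9.png

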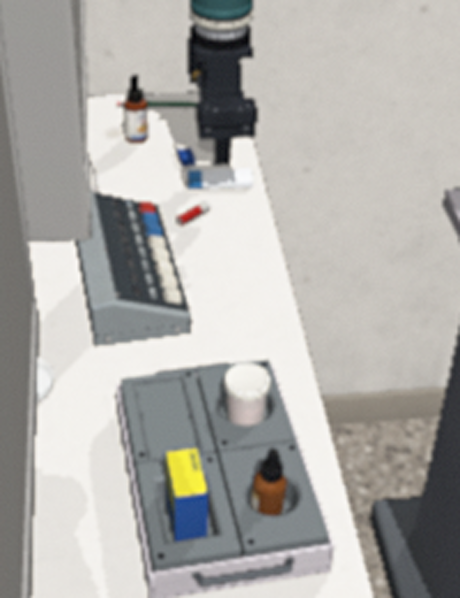

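The carton (188,495) is seated, and the fingers straddle the mailer (220,178). I'll descend to about 6 mm.

```bash
python3 -m jog '[{"dx":-1,"dy":1,"dz":-25,"yaw":0},{"dx":-1,"dy":1,"dz":-42,"yaw":0},{"dx":-1,"dy":1,"dz":-49,"yaw":0},{"dx":-1,"dy":1,"dz":-49,"yaw":0},{"dx":-1,"dy":1,"dz":-49,"yaw":0},{"dx":-1,"dy":1,"dz":-49,"yaw":0}]'; python3 -m jog '[{"dx":0,"dy":0,"dz":0,"yaw":0},{"dx":0,"dy":0,"dz":0,"yaw":0}]'
```

```text
t: 27.8
tcp_pos: [0.4455, -0.197, 0.0073]
tool_rot: [3.141, -0.014, 0.002]
contact_force: [0.7, 0.2, -0.0]
opening: 0.0705
grip_force: 0.0
t: 28.05
tcp_pos: [0.445, -0.1967, 0.0069]
tool_rot: [3.141, -0.014, 0.001]
contact_force: [0.2, -0.2, 0.0]
opening: 0.0705
grip_force: 0.0
```

```bash
python3 -m jog '[{"dx":0,"dy":0,"dz":-1,"yaw":0},{"dx":0,"dy":0,"dz":-1,"yaw":0},{"dx":0,"dy":0,"dz":-1,"yaw":0},{"dx":0,"dy":0,"dz":-1,"yaw":0},{"dx":0,"dy":0,"dz":-1,"yaw":0},{"dx":0,"dy":0,"dz":-1,"yaw":0},{"dx":0,"dy":0,"dz":-1,"yaw":0},{"dx":0,"dy":0,"dz":-1,"yaw":0}]' -1 20; python3 -m jog '[{"dx":0,"dy":0,"dz":10,"yaw":0},{"dx":0,"dy":0,"dz":40,"yaw":0},{"dx":0,"dy":0,"dz":80,"yaw":0},{"dx":0,"dy":0,"dz":130,"yaw":0},{"dx":0,"dy":0,"dz":150,"yaw":0},{"dx":0,"dy":0,"dz":150,"yaw":0}]'; python3 - <<'E'
from h import *
c=capture("scene"); cv2.imwrite("pics/s10.png",cv2.resize(c["pixels"][40:200,230:390,::-1],None,fx=3,fy=3,interpolation=cv2.INTER_CUBIC))
E
```

```text
t: 29.05
tcp_pos: [0.4449, -0.1967, 0.0057]
tool_rot: [-3.142, 0.015, 0.0]
contact_force: [0.1, 0.3, -0.4]
opening: 0.0293
grip_force: 19.9
t: 29.8
tcp_pos: [0.4465, -0.1975, 0.1585]
tool_rot: [3.139, -0.014, 0.008]
contact_force: [-0.1, 0.2, -1.0]
opening: 0.0299
grip_force: 19.9
```

View pics/s10.png

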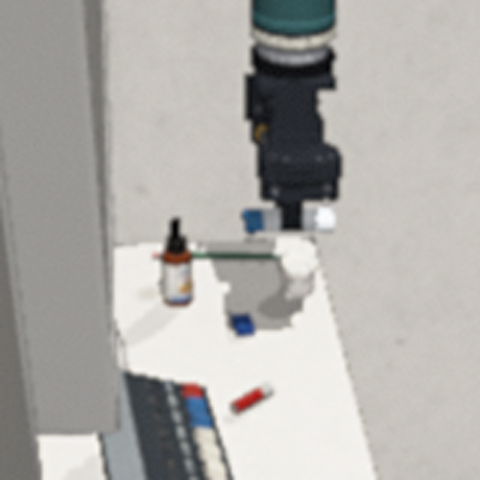

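The mailer is held level (290,218). I'll carry it over and turn it.

```bash
python3 -m jog '[{"dx":5,"dy":30,"dz":10,"yaw":0.1},{"dx":18,"dy":85,"dz":10,"yaw":0.28},{"dx":30,"dy":140,"dz":10,"yaw":0.46},{"dx":42,"dy":195,"dz":10,"yaw":0.64},{"dx":55,"dy":250,"dz":10,"yaw":0.82},{"dx":68,"dy":305,"dz":10,"yaw":1.0},{"dx":80,"dy":360,"dz":10,"yaw":1.18},{"dx":92,"dy":410,"dz":10,"yaw":1.36}]';  python3 -m jog '[{"dx":8,"dy":35,"dz":0,"yaw":0.17},{"dx":11,"dy":39,"dz":0,"yaw":0.305},{"dx":11,"dy":39,"dz":-20,"yaw":0.305},{"dx":11,"dy":39,"dz":-60,"yaw":0.305},{"dx":11,"dy":39,"dz":-85,"yaw":0.305},{"dx":11,"dy":39,"dz":-85,"yaw":0.305},{"dx":11,"dy":39,"dz":-85,"yaw":0.305},{"dx":11,"dy":39,"dz":-85,"yaw":0.305}]'; python3 - <<'E'
from h import *
from scipy.spatial.transform import Rotation as R
s=monitor.observe(); y=R.from_rotvec(s["tool_rot"]).as_matrix()[:,1];print("g",np.degrees(np.arctan2(y[1],y[0])))
c=capture("scene"); cv2.imwrite("pics/s11.png",cv2.resize(c["pixels"][160:360,250:410,::-1],None,fx=3,fy=3,interpolation=cv2.INTER_CUBIC))
E
```

```text
t: 30.85
tcp_pos: [0.5356, 0.2149, 0.1633]
tool_rot: [-2.444, -1.972, 0.005]
contact_force: [0.6, -0.5, -1.0]
opening: 0.0293
grip_force: 19.9
t: 31.85
tcp_pos: [0.5488, 0.2525, 0.082]
tool_rot: [2.125, 2.312, 0.003]
contact_force: [0.5, 0.3, -0.9]
opening: 0.0292
grip_force: 19.9
g 4.819743773665982
```

View pics/s11.png

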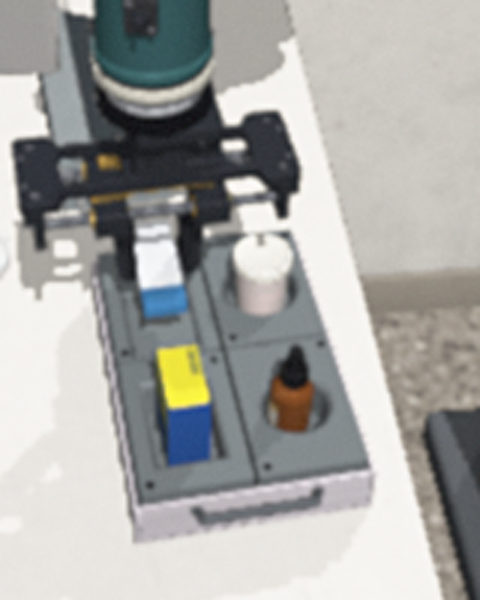

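The mailer (160,275) is in line with its pocket. I'll lower it to just above the block top.

```bash
python3 -m jog '[{"dx":0,"dy":0,"dz":-15,"yaw":0},{"dx":0,"dy":0,"dz":-24,"yaw":0},{"dx":0,"dy":0,"dz":-28,"yaw":0},{"dx":0,"dy":0,"dz":-28,"yaw":0},{"dx":0,"dy":0,"dz":-28,"yaw":0},{"dx":0,"dy":0,"dz":-28,"yaw":0}]'
```

```text
t: 32.65
tcp_pos: [0.5482, 0.2525, 0.0531]
tool_rot: [2.125, 2.314, 0.001]
contact_force: [-1.1, -0.5, -0.6]
opening: 0.0299
grip_force: 19.9
```

```bash
python3 -m jog '[{"dx":0,"dy":0,"dz":-1,"yaw":0},{"dx":0,"dy":0,"dz":-1.5,"yaw":0},{"dx":0,"dy":0,"dz":-1.5,"yaw":0},{"dx":0,"dy":0,"dz":-1.5,"yaw":0}]'; python3 -m jog '[{"dx":0,"dy":0,"dz":0,"yaw":0},{"dx":0,"dy":0,"dz":0,"yaw":0},{"dx":0,"dy":0,"dz":0,"yaw":0},{"dx":0,"dy":0,"dz":0,"yaw":0},{"dx":0,"dy":0,"dz":15,"yaw":0},{"dx":0,"dy":0,"dz":60,"yaw":0},{"dx":0,"dy":0,"dz":110,"yaw":0},{"dx":0,"dy":0,"dz":150,"yaw":0}]' 0.0; python3 -m jog '[{"dx":0,"dy":-50,"dz":0,"yaw":0},{"dx":0,"dy":-110,"dz":0,"yaw":0},{"dx":0,"dy":-170,"dz":0,"yaw":0},{"dx":0,"dy":-200,"dz":0,"yaw":0},{"dx":0,"dy":-200,"dz":0,"yaw":0}]'; python3 - <<'E'
from h import *
c=capture("top");P=pts(c);H=P[...,2]
m=box(228,268,168,196)&(H>.052)&(H<.075);m=cv2.morphologyEx(np.uint8(m),cv2.MORPH_OPEN,np.ones((3,3)));print("mailer",rect(m,c,.056),np.median(H[m>0]))
for n,b in dict(pot=box(236,270,194,222),carton=box(196,226,168,196)).items():
  m=b&(H>.072)&(H<.13);print(n,rect(m,c,.085),np.median(H[m]),H[m].min(),H[m].max())
m=box(198,228,196,222)&(H>.085)&(H<.13);print("drop top",np.round(np.mean(P[m],0),3),H[m].max())
im=c["pixels"][150:240,180:480,::-1]; a=cv2.resize(im,None,fx=2.2,fy=2.2,interpolation=2)
s=capture("scene")["pixels"][100:350,230:450,::-1]; b=cv2.resize(s,None,fx=1.6,fy=1.6,interpolation=2)
o=np.zeros((600,660,3),np.uint8);o[:a.shape[0]]=a;o[198:198+b.shape[0],:b.shape[1]]=b[:402];cv2.imwrite("pics/f.png",o)
E
```

```text
t: 33.15
tcp_pos: [0.5479, 0.2523, 0.0512]
tool_rot: [-2.125, -2.314, 0.0]
contact_force: [-0.2, 1.2, 0.4]
opening: 0.0296
grip_force: 19.9
t: 34.15
tcp_pos: [0.5486, 0.2526, 0.2048]
tool_rot: [2.124, 2.313, 0.004]
contact_force: [0.4, -0.1, 0.5]
opening: 0.0439
grip_force: 0.0
t: 34.78
tcp_pos: [0.5481, 0.0504, 0.2025]
tool_rot: [2.128, 2.309, 0.001]
contact_force: [0.2, 0.5, 0.6]
opening: 0.0438
grip_force: 0.0
mailer [547.4 252.   87.   33.  -86.7] 0.05619333782143335
pot [4.726e+02 2.435e+02 4.320e+01 4.300e+01 1.000e-01] 0.08115801589775214 0.07428162886158908 0.08693588558314833
carton [540.2 362.3  58.5  33.3 -85.3] 0.09333050494939943 0.07278075633134252 0.10024629171982445
drop top [0.465 0.35  0.096] 0.0999794984704417
```

View pics/f.png

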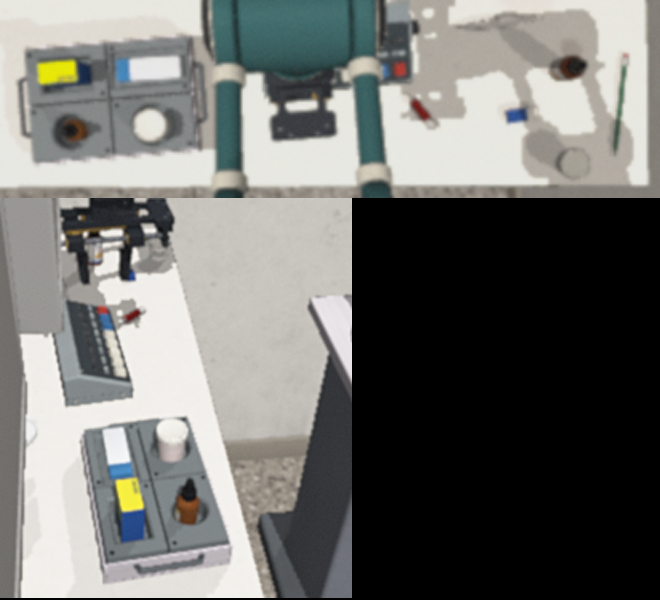

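All four items sit in their pockets. Their top heights match: mailer 56 mm, pot about 82, carton 93 and dropper 100. The stain bottle and short pot still stand where they were, and the arm is clear.

```bash
python3 -c "
from rig import order;print(order.sign_off())"
```

```text
the job is handed in; nothing more can be done
None
```

The tall pot, dropper bottle, carton and mailer are packed in that order, each seated in its own pocket, with the short pot and stain bottle left standing, and the job is handed in after about 35 s of robot time.

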